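# Reload the pick dispenser

### The arm

A 6-joint arm with a two-finger parallel gripper is mounted at the origin on the work surface. World frame = base frame: x ahead of the robot, y to its left, z up, the work surface at z = 0. Lengths are in m, angles in rad, forces in N, time in s.
With the tool pointing down it reaches from about 0.375 to 0.9 m from the base axis. Payload 3.1 kg.
Tool frame: the origin (TCP) lies midway between the tips of the shut fingers; the grasp point (between the pads) lies 19 mm behind it; z points along the fingers, y is the direction in which the jaws open and shut (so a half turn about z gives the same grasp; the last joint's range is limited). The gripper opens to 85 mm and grips with 20 to 120 N. Pads are 22 mm wide; open, the fingers measure 114 mm over their backs; the gripper's body (76 mm by 85 mm) begins 54 mm behind the grasp point. The pads swing forward as they close: fully open they stand 13 mm farther back than shut.
Start: joints at [1.054, 0.527, 1.433, -0, 1.181, -0.178], TCP at [0.208, 0.589, 0.231] pointing down, gripper open.
Joint ranges: [-3.08, 3.08], [-0.75, 2.2], [0.22, 2.44], [-1.43, 4.57], [0, 2.65], [-2.85, 2.85]. Speed limits (rad/s): [2.79, 2.79, 3.14, 3.14, 3.14, 3.14].

### API

Orientations are given as a unit quaternion [x, y, z, w].
In Python, from station import manip gives the robot as it stands. The module is installed in compiled form; this text tells all that it offers.
- The arm moves only by the tool drive_tool, never from a script. Its argument "deltas" is one flat list of numbers, 4 for each row, row after row: the shift along the tool's x, y, z in cm, then the turn about the tool's z in degrees. A call has 1 to 12 rows; each row is the pose to reach, as a shift and turn from the pose measured when the call began, along the tool's axes at that moment; what a row does not reach only later rows make up. A row lasts 1/10 s, in which the tool goes at most 50 mm and 8.59 degrees, less where a joint would pass 70% of its speed; a pose out of reach is approached as far as the arm can. A call with a gripper value outside its range is refused whole. "hand" is the finger opening in cm, from 0 to 8.54, set as the call begins (left out, the last holds). The fingers move at their own pace and stop on an object; "squeeze" is the grip in N (left out, the last holds). Time passes only in rows, so rows that repeat a pose let the fingers close. It gives the time, the measured TCP pose, the force and the opening at its end, in the units of the state.
- manip.sense(): the state, without advancing time (a new reading comes with each control period).
- manip.snapshot(name): name is "scene" or "top" or "wrist"; returns a dict with "frame" (420x560x3 uint8, red, green, blue), "depth" (420x560 float32, m along the optical axis (not along the pixel's ray), 0 where there is no reading), "fx", "fy", "cx", "cy" (pixels), "R" (3x3) and "t" (3): a world point X has camera coordinates R X + t. Camera axes: x right, y down, z forward; pixel columns grow to the right and rows downward; lengths in m; the calibration is good to about 2 mm. The wrist camera is an equidistant fisheye: a pixel r from the principal point sees the ray r / f radians off the axis. A picture is of the moment at which its call begins.
- manip.sign_off(): hands the job in, once; it reports no verdict.
The state is a dict: "t": time; "q": joint angles; "qd": joint speeds; "tau": joint torques, N m; "tcp_pos": TCP position; "tool_rot": TCP orientation; "force": force on the tool from outside, world axes, zero at the start; "ft_torque": the same for the moment, N m; "finger_gap": opening from 0.0 (shut) to 1.0 (fully open).
Only numpy, scipy, OpenCV 4.12 (cv2) and the standard library are available. Lean on these libraries where they do the work, as an engineer would, in place of code of your own. Each camera call takes 0.05 s, during which the arm holds its last target.

### The job

Get the hand-wheel pick dispenser ready for service: by its red knob, slowly turn the flywheel clockwise (seen from above) until you feel the resistance rise to its hard spot and give way, stop just past it, and let go so that the wheel stays parked there by itself. Then stand the fresh cartridge of cocktail picks upright in the dispenser's loading well, gently, right down on its floor, and leave it there. Do not disturb the other bar things.

Things in the scene. Friction and masses are not known exactly. Their poses are not given: they have to be found in the camera images.
- dispenser: Pick dispenser, fixed to the trolley: grey base plate 170 x 320 x 12 mm, round green housing (72 mm radius at most, 88 mm high) with a dark spoked flywheel on top, and a steel loading well beside it. Origin on the trolley top under the flywheel's axle; z up; the well lies along its -y.
- axle (a point): Centre of the flywheel (upright axle), 116 mm above the trolley top. Wheel 166 mm across, rim from 100 to 114 mm height, hub cap up to 124 mm. Resistance climbs over about 0.7 rad, is greatest about 0.3 rad before the crest, then gives way. Let go from about 0.1 to 0.7 rad past the crest, the wheel stays parked (plunger on the cam's parking flat); before the crest it is pushed back, beyond it runs on.
- handle (a point): Centre of the red upright knob on the flywheel: a round grip 24 mm across and 46 mm high (118 to 164 mm above the trolley top), 65 mm from the axle; this point at 141 mm height. The knob spins freely on its pin, so a gripper can hold it and carry it round the arc without turning itself. Push along the arc: 1 to 2 N when running free, about 7 to 10 N at the hard spot.
- crank (a joint): Flywheel angle against the housing, rad, growing clockwise seen from above; starts between -0.5 and 0.5 (at 0 the knob is on the housing's -x side). No stops. A hidden spring cam gives one hard spot a turn, its place unseen and different each time: its crest comes 1.2 to 3.2 rad clockwise of the start.
- cartridge_center (a point): Centre of the loose cartridge of wooden picks: a clear box with black ends, 36 (its x) x 60 (its y) x 100 mm (its z), 50 mm above its underside, about 120 g, standing upright. Either way round fits.
- well (a point): Centre of the loading well's floor, 12 mm above the trolley top; the well is an open-topped socket 42 (its x) x 66 (its y) mm inside, 40 mm deep, walls 4 mm, axes like the dispenser's; 165 mm from the axle. The cartridge's x goes along the well's x.
- carafe: Empty glass carafe, bystander, 96 mm wide, 190 mm high; origin at its underside.
- squeezer: Red silicone citrus squeezer, bystander, 90 mm dish, 45 mm high; origin at its underside.
- spoon: Stainless bar spoon lying flat, bystander, 270 mm long along its x; origin near its middle at the trolley top.
- strainer: Hawthorne strainer lying flat, bystander, 84 mm disc with an 85 mm handle along its -x; origin under the disc's centre.
- tumbler: Glass tumbler, bystander, 76 mm wide, 85 mm high; origin at its underside.
- jigger: Copper jigger, bystander, 44 mm wide, 80 mm high; origin at its underside.
Things that resemble listed ones, but are neither listed nor needed, are in the scene too. Of the things that look like the part that bears cartridge_center, the largest one is meant.

How it is judged:
By the outcome, as a careful person would: the job done as asked, in the order asked, and still so for the second after the job is handed in, with the robot touching nothing.
It also fails if it takes over 72 s, if anything falls off the work surface, if the arm or the gripper's body presses on something with over 40 N, if the wrist force passes 120 N, or if a joint passes its speed limit or range.

## Working session

There is one attempt and no reset: what is moved stays moved. The work goes in short steps, Python scripts to look and compute and a tool call to move; the robot and the scene stay as the last step left them, time stands still between calls to the robot, and variables do not carry over. Pictures are saved under pics/ and viewed, and the job is handed in when it is done.

Besides the shell and the picture viewer there is one more tool, called after ">>>" as name(argument=value, ...) on one line, values as JSON. drive_tool: Moves the arm, as the interface text tells. Its arguments: {"type":"object","properties":{"deltas":{"type":"array"},"hand":{"type":"number"},"squeeze":{"type":"number"}},"required":["deltas"]}

```bash
mkdir -p pics; ls
cat > h.py <<'E'
import numpy as np, cv2, pickle
from station import manip
def snap(n,name):
    s=manip.snapshot(n); pickle.dump(s,open(f'pics/{name}.pkl','wb'))
    cv2.imwrite(f'pics/{name}.png',cv2.cvtColor(s['frame'],cv2.COLOR_RGB2BGR)); return s
def load(name): return pickle.load(open(f'pics/{name}.pkl','rb'))
def w(s,u,v,d=None):
    d=s['depth'][int(v),int(u)] if d is None else d
    c=np.array([(u-s['cx'])/s['fx']*d,(v-s['cy'])/s['fy']*d,d])
    return s['R'].T@(c-s['t'])
def wz(s,u,v,z):
    r=s['R'].T@np.array([(u-s['cx'])/s['fx'],(v-s['cy'])/s['fy'],1]); o=-s['R'].T@s['t']
    return o+r*(z-o[2])/r[2]
def cloud(s):
    v,u=np.mgrid[:420,:560]; d=s['depth']
    c=np.stack([(u-s['cx'])/s['fx']*d,(v-s['cy'])/s['fy']*d,d],-1)
    P=(c-s['t'])@s['R']; P[d==0]=np.nan; return P
E
python3 - <<'E'
from h import *
s=snap('scene','s0');t=snap('top','t0')
for x in(s,t):print(x['fx'],-x['R'].T@x['t'],x['R'].round(2).tolist())
print(manip.sense())
E
```

```text
pics
401.08674659496717 [ 1.18295431 -0.39474186  0.90465705] [[0.48, 0.88, 0.02], [0.63, -0.33, -0.7], [-0.61, 0.35, -0.71]]
430.0560982448892 [ 0.28947005 -0.02078286  1.19995652] [[-0.06, -1.0, 0.0], [-0.97, 0.06, -0.22], [0.22, -0.02, -0.98]]
{'t': 0.1, 'q': array([ 1.05348792e+00,  5.28376693e-01,  1.43377269e+00, -1.54889082e-05,
        1.18142073e+00, -1.78524066e-01]), 'qd': array([ 0.001032  , -0.00362853, -0.00110957,  0.00075954, -0.00017008,
        0.00079486]), 'tau': array([-1.74321785e-04, -4.43309569e+01, -1.78588325e+01, -2.36473406e-04,
        4.02744205e-03, -2.54280842e-06]), 'tcp_pos': array([0.20737744, 0.58890499, 0.23042981]), 'tool_rot': array([ 1.68580265e-01,  9.85687434e-01, -9.31929316e-04, -3.30363463e-04]), 'force': array([-0.08342743, -0.17734169,  0.14112326]), 'ft_torque': array([0.02608633, 0.01903018, 0.03850652]), 'finger_gap': 0.9973072438177981}
```

View pics/s0.png

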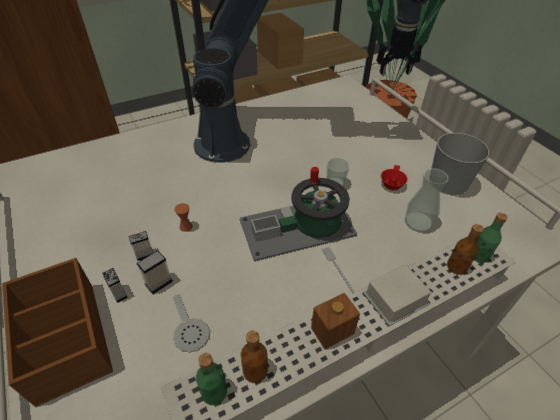

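View pics/t0.png

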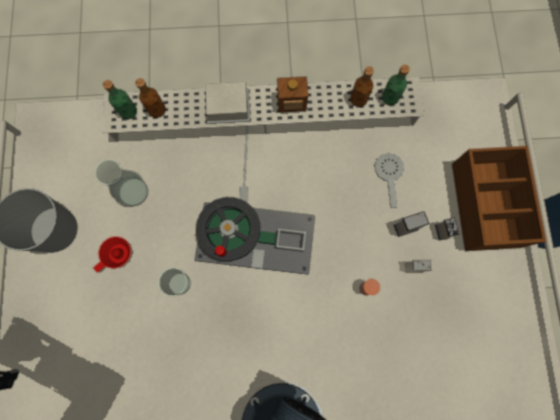

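Run:
```python
from h import *
t=load('t0');s=load('s0')
def crop(x,u0,u1,v0,v1,k): return cv2.resize(cv2.cvtColor(x['frame'][v0:v1,u0:u1],cv2.COLOR_RGB2BGR),None,fx=k,fy=k,interpolation=cv2.INTER_CUBIC)
cv2.imwrite('pics/c1.png',crop(t,180,330,190,290,5))
cv2.imwrite('pics/c2.png',crop(t,370,470,190,290,6))
cv2.imwrite('pics/c3.png',crop(s,90,200,220,310,6))
cv2.imwrite('pics/c4.png',crop(s,230,370,150,260,5))
P=cloud(t)
for n,(u,v) in dict(axle=(228,228),knob=(220,251),wellw=(291,231),cart=(411,220),jig=(371,287),c2=(447,226),c3=(422,264),tumb=(178,276)).items(): print(n,P[v,u].round(4))
# cart top points
z=P[205:240,390:430,2]; print((z*1000).round()[::2,::2].astype(int))
```

```text
axle [0.5011 0.1057 0.1255]
knob [0.4386 0.1229 0.1599]
wellw [ 0.4971 -0.0558  0.0522]
cart [ 0.499  -0.3694  0.1002]
jig [ 0.3339 -0.2517  0.0778]
c2 [ 0.4808 -0.469   0.0809]
c3 [ 0.3849 -0.3904  0.0786]
tumb [0.3983 0.2615 0.006 ]
[[                   5                    8                   10
                     7                    1                   -3
                     5                    2                   -2
                     1                    1                    2
                     4                    4                   -3
                    -2                    0                    1
                    -1                   -1]
 [                   1                    6                    1
                     1                    1                    1
                    -1                    2                    4
                     1                   -2                   -4
                    -3                    2                   -2
                    -4                   -3                   -3
                     1                  
[... 6326 characters left out ...]
      0                   -1
                    -1                   -6                    0
                    -1                   -1                    2
                     1                    2]
 [                  -1                   -1                   -1
                     3                    0                    3
                    -4                   -2                    7
                     4                   -2                    1
                     4                   -2                   -1
                     2                   -4                    1
                     0                    0]]<stdin>:11: RuntimeWarning: invalid value encountered in cast
```

View pics/c1.png

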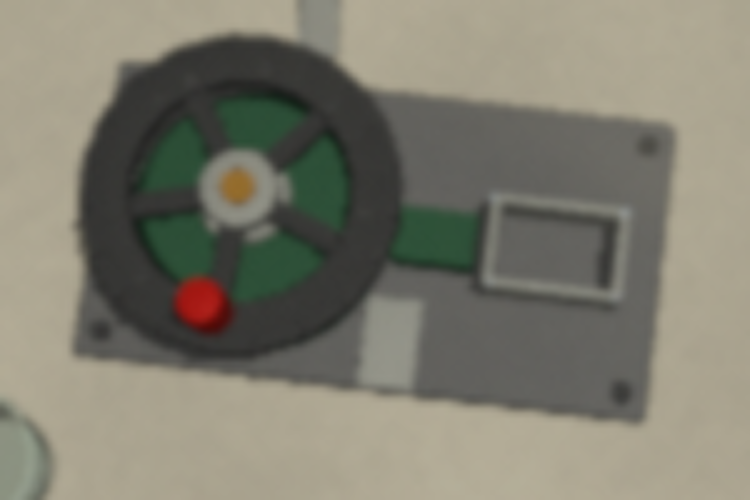

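View pics/c2.png

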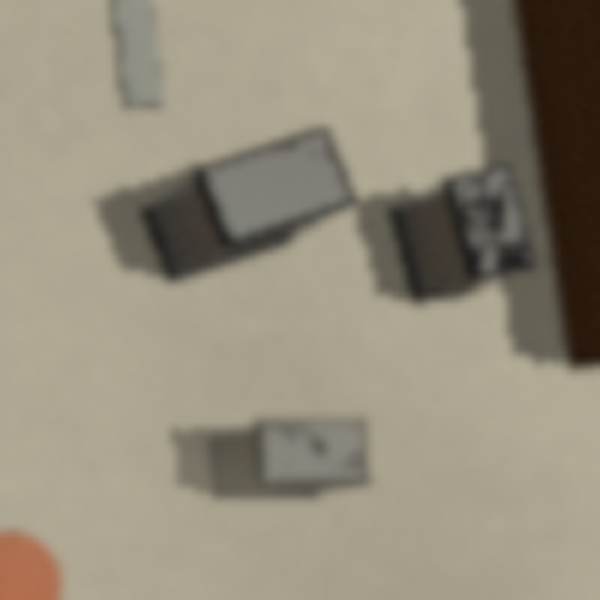

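View pics/c3.png

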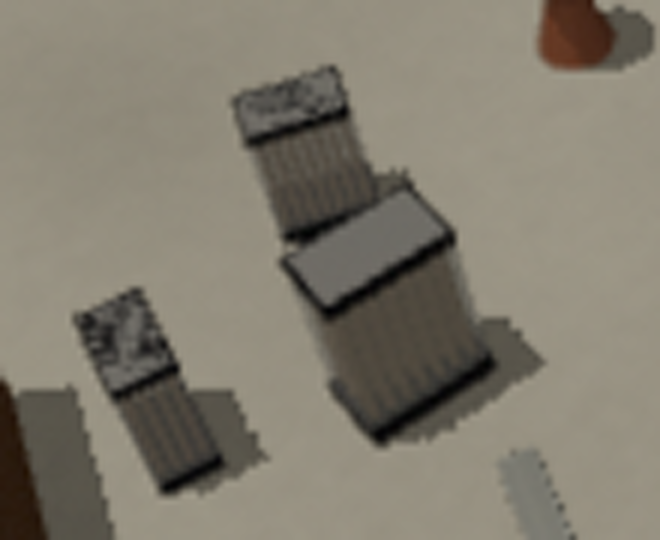

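Run:
```python
from h import *
t=load('t0')
P=cloud(t)
# cartridge
m=np.zeros((420,560),bool); m[200:245,385:435]=1
m&=(P[...,2]>.093)&(P[...,2]<.108)
r=cv2.minAreaRect(P[m][:,:2].astype(np.float32)*1000); print('cart depth',r)
c=[wz(t,370+x/6,190+y/6,.1)[:2] for x,y in[(205,168),(326,127),(354,203),(236,243)]]; c=np.array(c);print('cart px',c.mean(0),[np.round(c[(i+1)%4]-c[i],4).tolist() for i in range(4)])
c=np.array([wz(t,180+x/5,190+y/5,.052)[:2] for x,y in[(488,195),(632,208),(620,302),(477,290)]]);print('well',c.mean(0),[np.round(c[(i+1)%4]-c[i],4).tolist() for i in range(4)])
# axle, from hub cap centre
a=wz(t,180+237/5,190+187/5,.124);print('hub',a)
print('knob',wz(t,180+203/5,190+303/5,.164))
c=np.array([wz(t,180+x/5,190+y/5,.012)[:2] for x,y in[(120,62),(676,127),(642,421),(73,353)]]);print('plate',c.mean(0),[np.round(c[(i+1)%4]-c[i],4).tolist() for i in range(4)])
# wheel outline
m=(abs(P[...,2]-.114)<.004)&(np.hypot(P[...,0]-.5,P[...,1]-.105)<.1)
(x,y),r=cv2.minEnclosingCircle(P[m][:,:2].astype(np.float32)*1000);print('wheel',x,y,r)
m=(P[...,2]>.15)&(np.hypot(P[...,0]-.44,P[...,1]-.122)<.03);print('knob d',P[m].mean(0),m.sum())
```

```text
cart depth ((497.73529052734375, -380.33966064453125), (36.80670928955078, 61.46394348144531), 14.727187156677246)
cart px [ 0.49587111 -0.38416481] [[0.0151, -0.0551], [-0.0344, -0.0077], [-0.0145, 0.0535], [0.0339, 0.0094]]
well [ 0.47337615 -0.05393054] [[-0.0118, -0.0775], [-0.0508, 0.0101], [0.011, 0.0763], [0.0515, -0.0088]]
hub [0.50304463 0.10734424 0.124     ]
knob [0.43891517 0.12081515 0.164     ]
plate [0.49134121 0.04337414] [[-0.0565, -0.3131], [-0.1638, 0.0311], [0.056, 0.3112], [0.1643, -0.0292]]
wheel 505.0130310058594 108.86270141601562 83.64505004882812
knob d [0.44127539 0.12371303 0.16288103] 82
```

View pics/c4.png

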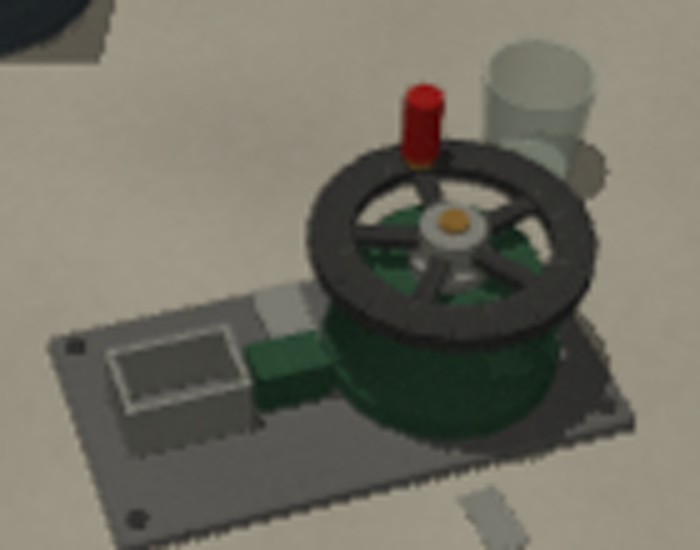

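Run:
```python
from h import *
P=cloud(load('t0'))
m=(P[...,1]>.15)&(P[...,2]>.04)&(P[...,0]>.1)&(P[...,0]<.72)
n,l=cv2.connectedComponents(m.astype(np.uint8))
for i in range(1,n):
    k=l==i
    if k.sum()>25: print(k.sum(),P[k].min(0).round(3),P[k].max(0).round(3))
```

```text
1487 [0.599 0.342 0.04 ] [0.69  0.431 0.196]
54 [0.638 0.724 0.067] [0.719 0.73  0.079]
2887 [0.471 0.531 0.04 ] [0.63  0.686 0.156]
650 [0.434 0.15  0.04 ] [0.573 0.193 0.121]
375 [0.341 0.221 0.04 ] [0.416 0.297 0.091]
298 [0.173 0.516 0.244] [0.206 0.547 0.339]
```

>>> drive_tool(deltas=[-37.5,-36.2,0,-19.4,-37.5,-36.2,0,-19.4,-37.5,-36.2,0,-19.4,-37.5,-36.2,0,-19.4,-37.5,-36.2,0,-19.4,-37.5,-36.2,0,-19.4,-37.5,-36.2,0,-19.4,-37.5,-36.2,0,-19.4,-37.5,-36.2,0,-19.4,-37.5,-36.2,0,-19.4,-37.5,-36.2,0,-19.4,-37.5,-36.2,0,-19.4], hand=6, squeeze=25)

```text
t: 1.3
tcp_pos: [0.4426, 0.1201, 0.2309]
tool_rot: [0.003, 1.0, -0.001, 0.0]
force: [0.1, 0.1, 0.9]
finger_gap: 0.706
```

Run:
```python
from h import *
s=snap('wrist','w1'); t=snap('top','t1'); print(manip.sense()['tcp_pos'],manip.sense()['force'])
cv2.imwrite('pics/w1b.png',cv2.resize(cv2.imread('pics/w1.png'),None,fx=1.4,fy=1.4))
m=cv2.inRange(s['frame'],(120,0,0),(255,60,60)); ys,xs=np.nonzero(m); print(xs.mean(),ys.mean(),len(xs),s['fx'],s['cx'],s['cy'],(-s['R'].T@s['t']))
np.set_printoptions(suppress=True,precision=3);print(s['R'])
```

```text
[0.440233   0.12271159 0.23065138] [-1.16355284  0.77564749  0.14355405]
289.01506996770723 215.59095801937568 929 325.19226210127806 270.91481394203174 208.86180147522907 [0.36698186 0.12238912 0.37254079]
[[ 0.004  1.    -0.003]
 [ 0.956 -0.003  0.293]
 [ 0.293 -0.004 -0.956]]
```

View pics/w1b.png

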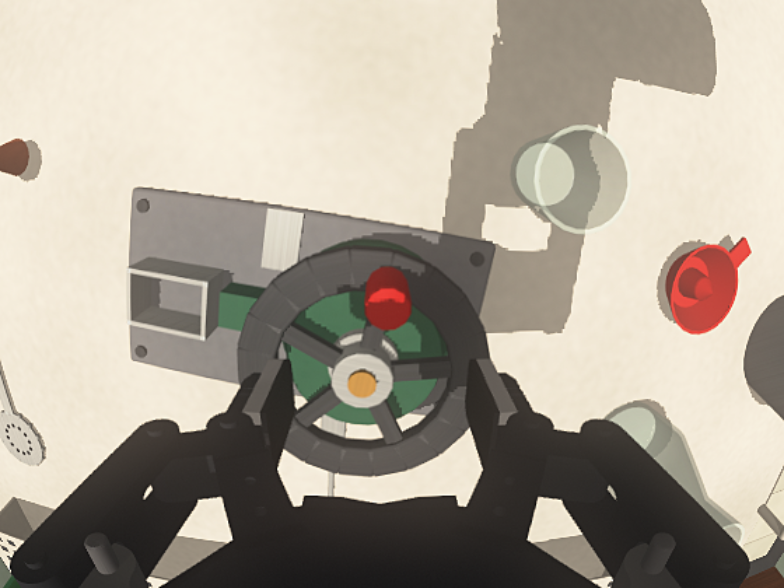

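```bash
cat >> h.py <<'E'
def fz(s,u,v,z):
    x,y=u-s['cx'],v-s['cy']; r=np.hypot(x,y); th=r/s['fx']
    ray=s['R'].T@np.array([x/r*np.sin(th),y/r*np.sin(th),np.cos(th)]); o=-s['R'].T@s['t']
    return o+ray*(z-o[2])/ray[2]
E
python3 - <<'E'
from h import *
s=load('w1'); f=lambda x,y,z:print(fz(s,(x+.5)/1.4-.5,(y+.5)/1.4-.5,z).round(4))
f(388,309,.164);f(362,384,.124)
for x,y in[(130,269),(214,281),(206,340),(129,324)]: f(x,y,.052)
I=cv2.imread('pics/w1.png')[180:245,255:315];cv2.imwrite('pics/w1k.png',cv2.resize(I,None,fx=10,fy=9))
E
```

```text
[0.4392 0.1256 0.164 ]
[0.5021 0.1103 0.124 ]
[ 0.4445 -0.0805  0.052 ]
[ 0.4554 -0.0056  0.052 ]
[ 0.5046 -0.0189  0.052 ]
[ 0.4922 -0.0905  0.052 ]
```

View pics/w1k.png

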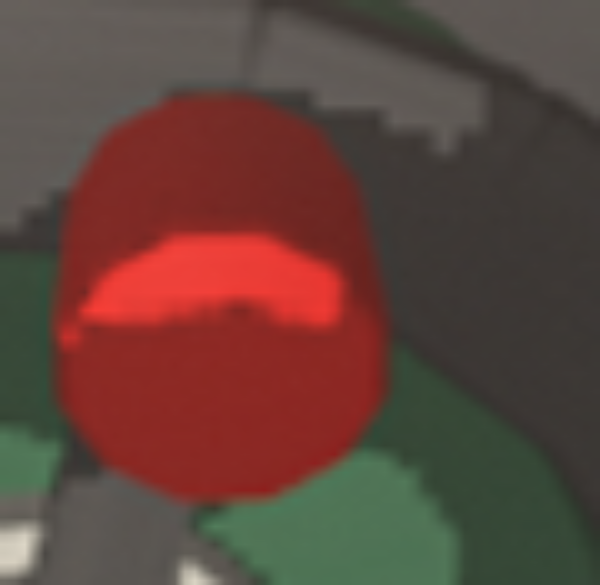

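>>> drive_tool(deltas=[0,0.1,3,0,0,0.1,6,0,0,0.1,8,0,0,0.1,9.5,0,0,0.1,10,0,0,0.1,10,0])

```text
t: 2.0
tcp_pos: [0.4389, 0.1246, 0.1302]
tool_rot: [0.0, 1.0, -0.001, -0.002]
force: [0.1, 0.6, -0.5]
finger_gap: 0.703
```

>>> drive_tool(deltas=[0,0,0,0,0,0,0,0,0,0,0,0,0,0,0,0,0,0,0,0,0,0,0,0,0,0,0,0,0,0,0,0], hand=1.5)

```text
t: 2.8
tcp_pos: [0.4395, 0.1248, 0.1311]
tool_rot: [0.0, 1.0, -0.0, -0.001]
force: [-0.5, 1.2, 6.9]
finger_gap: 0.276
```

```bash
cat > arc.py <<'E'
import sys
from h import *
a=sys.argv; n=int(a[1]); st=float(a[2]); C=np.array([float(a[3]),float(a[4])]) if len(a)>3 else np.array([.5035,.1095])
s=manip.sense(); p=s['tcp_pos'][:2]; d=p-C; th=np.arctan2(d[1],d[0]); F=s['force'][:2]
er=d/np.hypot(*d); et=np.array([er[1],-er[0]])
print('r',np.hypot(*d).round(4),'th',np.degrees(th).round(1),'turned',round(np.radians(166.4)-th if th>-1.6 or 1 else 0,3),'Fr',(F@er).round(2),'Ft',(F@et).round(2),'z',s['tcp_pos'][2].round(4),'F',s['force'].round(1),s['tool_rot'].round(3),s['finger_gap'].round(3))
R=.065
for k in range(1,n+1):
    q=C+R*np.array([np.cos(th-st*k),np.sin(th-st*k)])-p
    print(f'{-q[0]*100:.2f}, {q[1]*100:.2f}, 0, 0,',end=' ')
print()
E
python3 arc.py 8 .05
```

```text
Traceback (most recent call last):
  File "arc.py", line 6, in <module>
    print('r',np.hypot(*d).round(4),'th',np.degrees(th).round(1),'turned',round(np.radians(166.4)-th if th>-1.6 or 1 else 0,3),'Fr',(F@er).round(2),'Ft',(F@et).round(2),'z',s['tcp_pos'][2].round(4),'F',s['force'].round(1),s['tool_rot'].round(3),s['finger_gap'].round(3))
                                                                                                                                                                                                                                                     ^^^^^^^^^^^^^^^^^^^^^
AttributeError: 'float' object has no attribute 'round'
```

```bash
sed -i "s/s\['finger_gap'\].round(3)/round(s['finger_gap'],3)/" arc.py
python3 arc.py 8 .05
```

```text
r 0.0658 th 166.5 turned -0.002 Fr 0.8 Ft 1.07 z 0.1311 F [-0.5  1.2  6.9] [ 0.     1.    -0.    -0.001] 0.276
-0.16, 0.30, 0, 0, -0.26, 0.61, 0, 0, -0.37, 0.91, 0, 0, -0.50, 1.21, 0, 0, -0.65, 1.50, 0, 0, -0.81, 1.78, 0, 0, -0.98, 2.06, 0, 0, -1.16, 2.32, 0, 0,
```

>>> drive_tool(deltas=[-0.13,0.3,0,0,-0.24,0.6,0,0,-0.36,0.9,0,0,-0.5,1.2,0,0,-0.65,1.5,0,0,-0.8,1.8,0,0,-0.98,2.06,0,0,-1.16,2.32,0,0])

```text
t: 3.6
tcp_pos: [0.4513, 0.1484, 0.1312]
tool_rot: [0.0, 1.0, -0.0, -0.001]
force: [-2.4, -0.1, 3.9]
finger_gap: 0.273
```

```bash
python3 arc.py 6 .05
```

```text
r 0.0651 th 143.3 turned 0.403 Fr 1.85 Ft -1.51 z 0.1312 F [-2.4 -0.1  3.9] [ 0.     1.    -0.    -0.001] 0.273
-0.21, 0.25, 0, 0, -0.42, 0.50, 0, 0, -0.64, 0.73, 0, 0, -0.88, 0.95, 0, 0, -1.13, 1.16, 0, 0, -1.39, 1.36, 0, 0,
```

>>> drive_tool(deltas=[-0.21,0.25,0,0,-0.42,0.5,0,0,-0.64,0.73,0,0,-0.88,0.95,0,0,-1.13,1.16,0,0,-1.39,1.36,0,0])

```text
t: 4.2
tcp_pos: [0.4658, 0.162, 0.1312]
tool_rot: [0.0, 1.0, -0.0, -0.001]
force: [-0.8, -1.8, 3.0]
finger_gap: 0.273
```

```bash
python3 arc.py 5 .04
```

```text
r 0.0646 th 125.7 turned 0.711 Fr -0.97 Ft -1.73 z 0.1312 F [-0.8 -1.8  3. ] [ 0.     1.    -0.    -0.001] 0.273
-0.19, 0.18, 0, 0, -0.41, 0.32, 0, 0, -0.64, 0.45, 0, 0, -0.87, 0.57, 0, 0, -1.10, 0.68, 0, 0,
```

>>> drive_tool(deltas=[-0.2,0.16,0,0,-0.41,0.31,0,0,-0.64,0.44,0,0,-0.87,0.56,0,0,-1.1,0.67,0,0])

```text
t: 4.7
tcp_pos: [0.4772, 0.1682, 0.1312]
tool_rot: [-0.0, 1.0, -0.001, -0.001]
force: [-0.9, -5.3, 3.2]
finger_gap: 0.272
```

```bash
python3 arc.py 5 .04
```

```text
r 0.0644 th 114.1 turned 0.912 Fr -4.47 Ft -2.96 z 0.1312 F [-0.9 -5.3  3.2] [-0.     1.    -0.001 -0.001] 0.272
-0.21, 0.16, 0, 0, -0.46, 0.25, 0, 0, -0.70, 0.33, 0, 0, -0.95, 0.41, 0, 0, -1.20, 0.47, 0, 0,
```

```bash
python3 arc.py 5 .04 .5035 .108
```

```text
r 0.0657 th 113.6 turned 0.922 Fr -4.49 Ft -2.92 z 0.1312 F [-0.9 -5.3  3.2] [-0.     1.    -0.001 -0.001] 0.272
-0.27, 0.03, 0, 0, -0.51, 0.12, 0, 0, -0.76, 0.20, 0, 0, -1.01, 0.27, 0, 0, -1.26, 0.33, 0, 0,
```

>>> drive_tool(deltas=[-0.25,0.05,0,0,-0.5,0.12,0,0,-0.76,0.2,0,0,-1.01,0.27,0,0,-1.26,0.33,0,0])

```text
t: 5.2
tcp_pos: [0.4887, 0.1717, 0.1312]
tool_rot: [-0.0, 1.0, -0.001, -0.002]
force: [-4.4, -2.2, 5.9]
finger_gap: 0.272
```

```bash
python3 arc.py 5 .04 .5035 .108
```

```text
r 0.0654 th 103.1 turned 1.105 Fr -1.09 Ft -4.82 z 0.1312 F [-4.4 -2.2  5.9] [-0.     1.    -0.001 -0.002] 0.272
-0.26, 0.01, 0, 0, -0.52, 0.06, 0, 0, -0.78, 0.09, 0, 0, -1.04, 0.11, 0, 0, -1.30, 0.12, 0, 0,
```

>>> drive_tool(deltas=[-0.26,0.02,0,0,-0.52,0.06,0,0,-0.78,0.09,0,0,-1.04,0.11,0,0])

```text
t: 5.6
tcp_pos: [0.4973, 0.173, 0.1312]
tool_rot: [-0.0, 1.0, -0.001, -0.004]
force: [-5.6, -3.1, 7.8]
finger_gap: 0.274
```

```bash
python3 arc.py 4 .04 .5035 .108
```

```text
r 0.0653 th 95.5 turned 1.238 Fr -2.56 Ft -5.85 z 0.1312 F [-5.6 -3.1  7.8] [-0.     1.    -0.001 -0.004] 0.274
-0.26, -0.01, 0, 0, -0.52, 0.00, 0, 0, -0.78, 0.00, 0, 0, -1.04, -0.01, 0, 0,
```

>>> drive_tool(deltas=[-0.26,-0.01,0,0,-0.52,0,0,0,-0.78,0,0,0,-1.04,-0.01,0,0], squeeze=40)

```text
t: 6.0
tcp_pos: [0.5041, 0.1731, 0.1312]
tool_rot: [-0.0, 1.0, -0.001, -0.008]
force: [-8.8, -1.8, 12.3]
finger_gap: 0.27
```

```bash
python3 arc.py 4 .04 .5035 .108
python3 - <<'E'
from h import *
s=snap('wrist','w2');cv2.imwrite('pics/w2b.png',cv2.resize(cv2.imread('pics/w2.png'),None,fx=1.4,fy=1.4))
E
```

```text
r 0.0651 th 89.4 turned 1.343 Fr -1.86 Ft -8.75 z 0.1312 F [-8.8 -1.8 12.3] [-0.     1.    -0.001 -0.008] 0.27
-0.26, -0.02, 0, 0, -0.52, -0.04, 0, 0, -0.78, -0.07, 0, 0, -1.03, -0.11, 0, 0,
```

View pics/w2b.png

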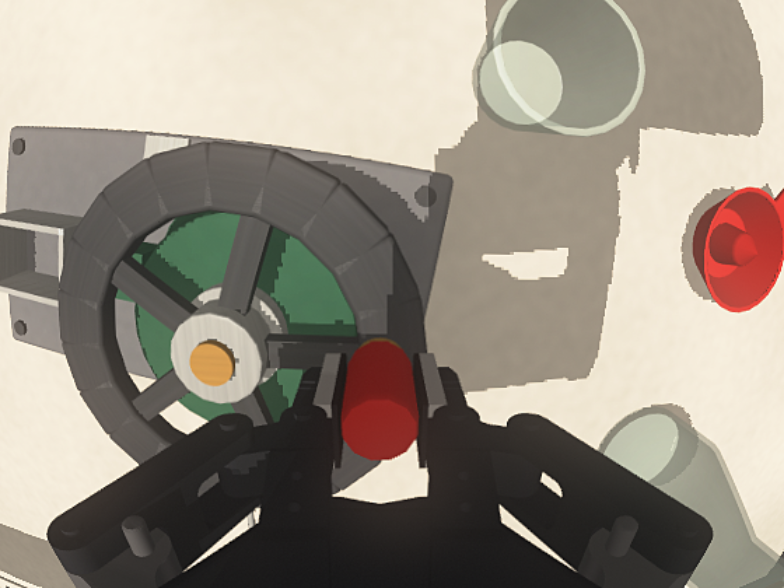

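```bash
python3 - <<'E'
from h import *
s=load('w2'); f=lambda x,y,z:print(fz(s,(x+.5)/1.4-.5,(y+.5)/1.4-.5,z).round(4))
f(380,430,.164);f(212,364,.124)
E
python3 arc.py 4 .04 .5035 .108
```

```text
[0.5034 0.1749 0.164 ]
[0.5026 0.1108 0.124 ]
r 0.0651 th 88.7 turned 1.355 Fr -2.26 Ft -5.34 z 0.1312 F [-5.4 -2.1  7.2] [-0.     1.    -0.001 -0.007] 0.266
-0.26, -0.03, 0, 0, -0.52, -0.05, 0, 0, -0.78, -0.08, 0, 0, -1.03, -0.12, 0, 0,
```

>>> drive_tool(deltas=[-0.26,-0.03,0,0,-0.52,-0.05,0,0,-0.78,-0.08,0,0,-1.03,-0.12,0,0])

```text
t: 6.45
tcp_pos: [0.5108, 0.1726, 0.1312]
tool_rot: [-0.0, 1.0, -0.001, -0.012]
force: [-10.6, -0.3, 11.9]
finger_gap: 0.268
```

```bash
python3 arc.py 4 .04 .5035 .108
```

```text
r 0.065 th 83.6 turned 1.446 Fr -1.45 Ft -10.5 z 0.1312 F [-10.6  -0.3  11.9] [-0.     1.    -0.001 -0.012] 0.268
-0.26, -0.03, 0, 0, -0.51, -0.08, 0, 0, -0.77, -0.13, 0, 0, -1.02, -0.20, 0, 0,
```

```bash
python3 arc.py 8 .04 .5035 .108
```

```text
r 0.065 th 83.6 turned 1.446 Fr -1.45 Ft -10.5 z 0.1312 F [-10.6  -0.3  11.9] [-0.     1.    -0.001 -0.012] 0.268
-0.26, -0.03, 0, 0, -0.51, -0.08, 0, 0, -0.77, -0.13, 0, 0, -1.02, -0.20, 0, 0, -1.27, -0.27, 0, 0, -1.51, -0.36, 0, 0, -1.76, -0.45, 0, 0, -2.00, -0.56, 0, 0,
```

>>> drive_tool(deltas=[-0.26,-0.03,0,0,-0.51,-0.08,0,0,-0.77,-0.13,0,0,-1.02,-0.2,0,0,-1.27,-0.27,0,0,-1.5,-0.36,0,0])

```text
t: 7.05
tcp_pos: [0.5215, 0.1702, 0.1313]
tool_rot: [-0.0, 1.0, 0.0, -0.016]
force: [-9.0, 1.3, 13.6]
finger_gap: 0.271
```

```bash
python3 arc.py 4 .04 .5035 .108
```

```text
r 0.0648 th 73.8 turned 1.616 Fr -1.29 Ft -9.0 z 0.1313 F [-9.   1.3 13.6] [-0.     1.     0.    -0.016] 0.271
-0.25, -0.05, 0, 0, -0.50, -0.14, 0, 0, -0.74, -0.24, 0, 0, -0.98, -0.35, 0, 0,
```

```bash
python3 arc.py 6 .04 .5035 .108 | tail -1
```

```text
-0.25, -0.05, 0, 0, -0.50, -0.14, 0, 0, -0.74, -0.24, 0, 0, -0.98, -0.35, 0, 0, -1.21, -0.46, 0, 0, -1.44, -0.59, 0, 0,
```

>>> drive_tool(deltas=[-0.25,-0.06,-0.03,0,-0.5,-0.14,-0.05,0,-0.74,-0.24,-0.05,0,-0.98,-0.35,-0.05,0,-1.21,-0.46,-0.05,0])

```text
t: 7.55
tcp_pos: [0.5292, 0.1672, 0.1313]
tool_rot: [0.0, 1.0, 0.001, -0.021]
force: [-8.8, 1.3, 9.1]
finger_gap: 0.268
```

```bash
python3 arc.py 4 .04 .5035 .108
```

```text
r 0.0645 th 66.5 turned 1.743 Fr -2.32 Ft -8.62 z 0.1313 F [-8.8  1.3  9.1] [ 0.     1.     0.001 -0.021] 0.268
-0.26, -0.06, 0, 0, -0.49, -0.18, 0, 0, -0.71, -0.31, 0, 0, -0.94, -0.44, 0, 0,
```

```bash
python3 arc.py 10 .04 .5035 .108
```

```text
r 0.0645 th 66.5 turned 1.743 Fr -2.32 Ft -8.62 z 0.1313 F [-8.8  1.3  9.1] [ 0.     1.     0.001 -0.021] 0.268
-0.26, -0.06, 0, 0, -0.49, -0.18, 0, 0, -0.71, -0.31, 0, 0, -0.94, -0.44, 0, 0, -1.15, -0.59, 0, 0, -1.36, -0.74, 0, 0, -1.57, -0.90, 0, 0, -1.76, -1.07, 0, 0, -1.95, -1.25, 0, 0, -2.14, -1.43, 0, 0,
```

>>> drive_tool(deltas=[-0.26,-0.08,-0.03,0,-0.49,-0.18,-0.04,0,-0.71,-0.31,-0.05,0,-0.94,-0.44,-0.06,0,-1.15,-0.59,-0.07,0,-1.36,-0.74,-0.08,0,-1.57,-0.9,-0.09,0,-1.76,-1.07,-0.1,0])

```text
t: 8.35
tcp_pos: [0.5457, 0.1562, 0.1313]
tool_rot: [-0.0, 1.0, 0.001, -0.022]
force: [-3.9, -3.6, 5.0]
finger_gap: 0.271
```

```bash
python3 arc.py 6 .04 .5035 .108
```

```text
r 0.0641 th 48.8 turned 2.052 Fr -5.26 Ft -0.51 z 0.1313 F [-3.9 -3.6  5. ] [-0.     1.     0.001 -0.022] 0.271
-0.25, -0.11, 0, 0, -0.44, -0.29, 0, 0, -0.61, -0.48, 0, 0, -0.78, -0.68, 0, 0, -0.95, -0.88, 0, 0, -1.10, -1.09, 0, 0,
```

```bash
python3 arc.py 6 .04 .502 .108
```

```text
r 0.0651 th 47.8 turned 2.07 Fr -5.27 Ft -0.42 z 0.1313 F [-3.9 -3.6  5. ] [-0.     1.     0.001 -0.022] 0.271
-0.18, -0.19, 0, 0, -0.36, -0.37, 0, 0, -0.54, -0.56, 0, 0, -0.70, -0.76, 0, 0, -0.86, -0.97, 0, 0, -1.01, -1.18, 0, 0,
```

>>> drive_tool(deltas=[-0.16,-0.2,-0.01,0,-0.34,-0.38,-0.02,0,-0.51,-0.57,-0.03,0,-0.67,-0.77,-0.04,0,-0.67,-0.77,-0.04,0,-0.67,-0.77,-0.04,0])

```text
t: 8.95
tcp_pos: [0.5531, 0.1482, 0.1313]
tool_rot: [-0.0, 1.0, 0.0, -0.021]
force: [-1.4, -0.5, 1.9]
finger_gap: 0.269
```

```bash
python3 arc.py 3 .04 .502 .108
```

```text
r 0.065 th 38.2 turned 2.238 Fr -1.44 Ft -0.44 z 0.1313 F [-1.4 -0.5  1.9] [-0.     1.     0.    -0.021] 0.269
-0.16, -0.21, 0, 0, -0.31, -0.42, 0, 0, -0.44, -0.64, 0, 0,
```

>>> drive_tool(deltas=[-0.15,-0.2,0,0,-0.28,-0.38,-0.01,0,-0.28,-0.38,-0.01,0,-0.28,-0.38,-0.01,0])

```text
t: 9.35
tcp_pos: [0.5564, 0.1435, 0.1313]
tool_rot: [-0.001, 1.0, -0.0, -0.021]
force: [-2.2, -2.1, 3.2]
finger_gap: 0.268
```

```bash
python3 arc.py 3 .04 .502 .108
```

```text
r 0.065 th 33.1 turned 2.326 Fr -2.96 Ft 0.54 z 0.1313 F [-2.2 -2.1  3.2] [-0.001  1.    -0.    -0.021] 0.268
-0.14, -0.22, 0, 0, -0.27, -0.45, 0, 0, -0.39, -0.68, 0, 0,
```

Release, staying in place, then look.

>>> drive_tool(deltas=[0,0,0,0,0,0,0,0,0,0,0,0,0,0,0,0,0,0,0,0], hand=6)

```text
t: 9.85
tcp_pos: [0.5566, 0.1436, 0.1313]
tool_rot: [-0.001, 1.0, -0.0, -0.021]
force: [-0.2, 0.9, 0.4]
finger_gap: 0.702
```

Run:
```python
from h import *
s=snap('wrist','w3');cv2.imwrite('pics/w3b.png',cv2.resize(cv2.imread('pics/w3.png'),None,fx=1.4,fy=1.4));print(manip.sense())
```

```text
{'t': 9.9, 'q': array([ 0.05728797,  0.606936  ,  1.62023684,  0.00198261,  0.95559467,
       -1.51598308]), 'qd': array([-0.00065199, -0.00297508,  0.00344598, -0.00058209, -0.00011814,
       -0.00244604]), 'tau': array([-1.66387064e-02, -4.31925738e+01, -1.33242220e+01,  4.00837060e-03,
        1.41518125e-01,  2.48247652e-06]), 'tcp_pos': array([0.55652555, 0.14358072, 0.13130866]), 'tool_rot': array([-6.48449993e-04,  9.99787558e-01, -3.56897220e-04, -2.05983176e-02]), 'force': array([ 0.54151085, -0.56539071,  0.33450776]), 'ft_torque': array([-0.0342489 , -0.03181571,  0.0507975 ]), 'finger_gap': 0.7017560867453614}
```

View pics/w3b.png

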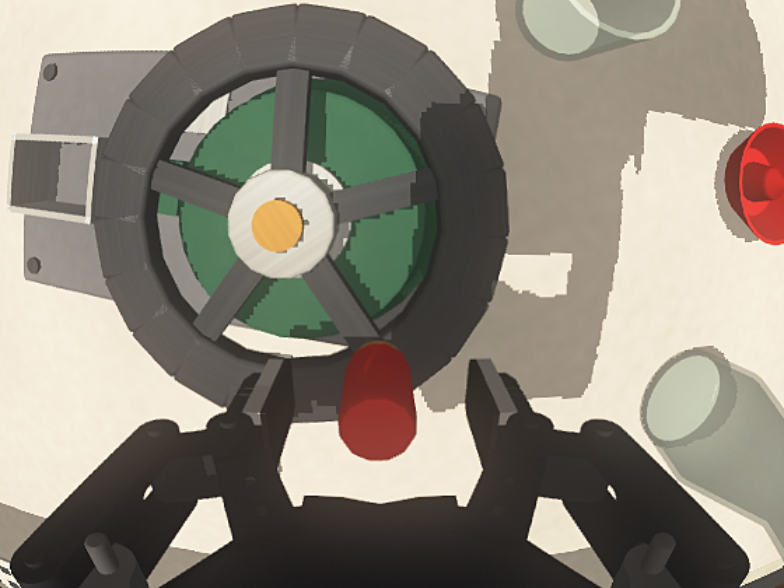

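Run:
```python
from h import *
t=load('t1');P=cloud(t)
m=(P[...,1]<-.42)&(P[...,1]>-.52)&(P[...,0]>.4)&(P[...,0]<.56)&(P[...,2]>.07)&(P[...,2]<.09)
n,l=cv2.connectedComponents(m.astype(np.uint8))
for i in range(1,n):
    k=l==i
    if k.sum()>20: print(k.sum(),P[k].min(0).round(3),P[k].max(0).round(3),cv2.minAreaRect(P[k][:,:2].astype(np.float32)*1000))
m=np.zeros((420,560),bool); m[200:245,385:435]=1
m&=(P[...,2]>.093)&(P[...,2]<.108)
print(cv2.minAreaRect(P[m][:,:2].astype(np.float32)*1000),P[m].mean(0))
```

```text
201 [ 0.456 -0.498  0.071] [ 0.505 -0.464  0.082] ((480.1508483886719, -480.7241516113281), (47.152896881103516, 30.737363815307617), 7.080748558044434)
((497.73614501953125, -380.5755310058594), (36.682029724121094, 62.51951599121094), 15.114801406860352) [ 0.49756702 -0.37984486  0.1000171 ]
```

>>> drive_tool(deltas=[0,0,-2,0,0,0,-5,0,0,0,-9,0,0,0,-11,0,0,0,-11,0], hand=7.5)

```text
t: 10.4
tcp_pos: [0.5635, 0.1439, 0.2449]
tool_rot: [-0.001, 1.0, -0.0, -0.016]
force: [0.1, -0.1, -0.4]
finger_gap: 0.879
```

>>> drive_tool(deltas=[6.3,-52.4,0,-15,6.3,-52.4,0,-15,6.3,-52.4,0,-15,6.3,-52.4,0,-15,6.3,-52.4,0,-15,6.3,-52.4,0,-15,6.3,-52.4,0,-15,6.3,-52.4,0,-15,6.3,-52.4,0,-15,6.3,-52.4,0,-15,6.3,-52.4,0,-15,6.3,-52.4,0,-15])

```text
t: 11.6
tcp_pos: [0.4999, -0.3847, 0.2451]
tool_rot: [-0.129, 0.992, 0.002, -0.017]
force: [0.7, 0.9, -0.3]
finger_gap: 0.88
```

Run:
```python
from h import *
t=snap('top','t2')
s=snap('wrist','w4');cv2.imwrite('pics/w4b.png',cv2.resize(cv2.imread('pics/w4.png'),None,fx=1.4,fy=1.4));print(manip.sense())
cv2.imwrite('pics/t2c.png',cv2.resize(cv2.imread('pics/t2.png')[190:290,180:330],None,fx=5,fy=5,interpolation=2))
```

```text
{'t': 11.7, 'q': array([-0.81588445,  0.52998217,  1.3858505 , -0.02479084,  1.25185624,
       -2.64022586]), 'qd': array([ 0.03389064, -0.01966518,  0.02016957,  0.00452594,  0.00420278,
        0.00098121]), 'tau': array([-1.24493401e+00, -4.46470463e+01, -1.90023834e+01, -1.65031152e-01,
       -2.02287585e-03, -7.54409790e-03]), 'tcp_pos': array([ 0.50029208, -0.37996669,  0.245158  ]), 'tool_rot': array([-0.13042021,  0.9913037 ,  0.00367029, -0.01714832]), 'force': array([-0.44954258,  0.05302596,  0.6530462 ]), 'ft_torque': array([-0.00426597, -0.00926598, -0.04347824]), 'finger_gap': 0.8754033780122609}
```

View pics/w4b.png

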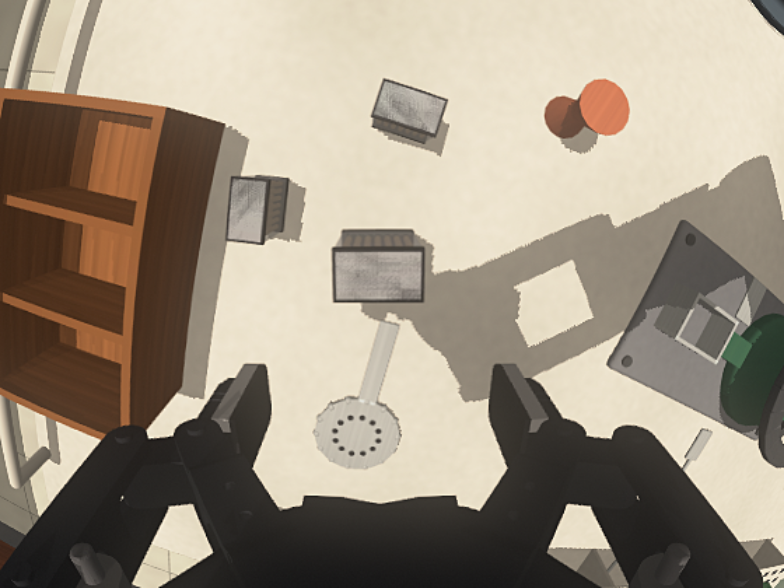

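View pics/t2c.png

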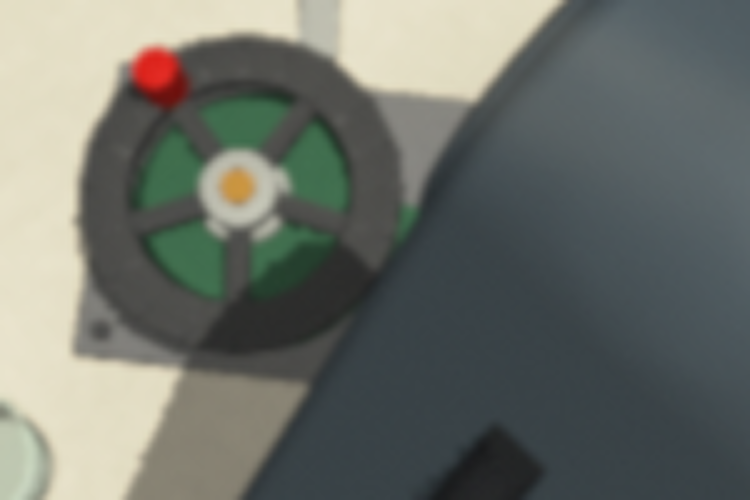

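Run:
```python
from h import *
from scipy.spatial.transform import Rotation as Ro
s=load('w4')
g=lambda x,y,z:fz(s,(x+.5)/1.4-.5,(y+.5)/1.4-.5,z)
c=np.array([g(x,y,.1) for x,y in[(333,249),(423,247),(424,301),(333,302)]]);print(c.mean(0),[(c[(i+1)%4]-c[i]).round(4)[:2].tolist() for i in range(4)])
d=c[1]-c[0]+c[2]-c[3];print('long yaw',np.degrees(np.arctan2(d[1],d[0])))
q=manip.sense();R=Ro.from_quat(q['tool_rot']).as_matrix();print(R.round(3),'jaw',np.degrees(np.arctan2(R[1,1],R[0,1])))
np.set_printoptions(suppress=True)
print('delta cm',(R.T@(np.array([.498,-.381,.07])-q['tcp_pos'])*100).round(2))
```

```text
[ 0.49547934 -0.3805912   0.1       ] [[-0.0161, 0.0558], [0.0346, 0.0108], [0.0161, -0.0582], [-0.0346, -0.0083]]
long yaw 105.76888878342476
[[-0.965 -0.258 -0.035]
 [-0.259  0.966  0.003]
 [ 0.033  0.012 -0.999]] jaw 104.97894257574822
delta cm [-0.33 -0.25 17.51]
```

>>> drive_tool(deltas=[-0.2,-0.2,4,-0.5,-0.2,-0.2,8,-0.5,-0.2,-0.2,11,-0.5,-0.2,-0.2,13.5,-0.5,-0.23,-0.22,15.5,-0.5,-0.23,-0.22,16.7,-0.5,-0.23,-0.22,17.5,-0.5,-0.23,-0.22,17.5,-0.5])

```text
t: 12.5
tcp_pos: [0.4968, -0.3798, 0.0694]
tool_rot: [-0.135, 0.991, 0.005, -0.018]
force: [-0.6, -0.3, -0.1]
finger_gap: 0.876
```

Run:
```python
from h import *
s=snap('wrist','w5');cv2.imwrite('pics/w5b.png',cv2.resize(cv2.imread('pics/w5.png'),None,fx=1.4,fy=1.4))
```

```text
(no output)
```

View pics/w5b.png

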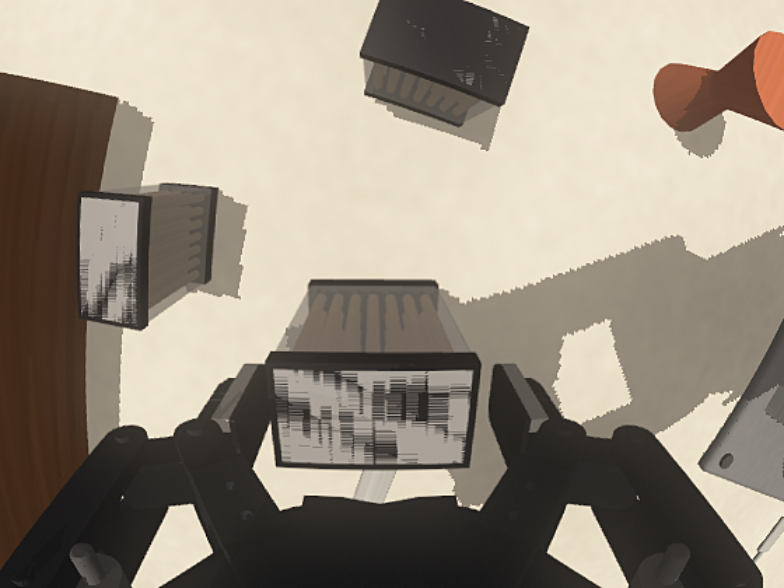

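>>> drive_tool(deltas=[0,0,0,0,0,0,0,0,0,0,0,0,0,0,0,0,0,0,0,0,0,0,0,0], hand=4.5, squeeze=35)

```text
t: 13.15
tcp_pos: [0.4981, -0.3814, 0.0716]
tool_rot: [-0.135, 0.991, 0.003, -0.016]
force: [-0.1, -0.5, 6.4]
finger_gap: 0.699
```

>>> drive_tool(deltas=[0,0,-1,0,0,0,-3,0,0,0,-6,0,0,0,-10,0,0,0,-13,0,0,0,-13,0])

```text
t: 13.75
tcp_pos: [0.5044, -0.3835, 0.2069]
tool_rot: [-0.135, 0.991, -0.001, -0.013]
force: [0.5, -0.4, -0.7]
finger_gap: 0.691
```

Run:
```python
from h import *
s=snap('wrist','w6');cv2.imwrite('pics/w6b.png',cv2.resize(cv2.imread('pics/w6.png'),None,fx=1.4,fy=1.4));print(manip.sense())
snap('scene','s6')
```

```text
{'t': 13.8, 'q': array([-0.81518966,  0.57539993,  1.42447398, -0.02541855,  1.16012047,
       -2.64645181]), 'qd': array([-0.00223994,  0.04872578,  0.06014367,  0.0003332 , -0.00448832,
       -0.00082141]), 'tau': array([ 9.76296072e-02, -4.79429018e+01, -1.83759284e+01, -7.63978343e-02,
        8.57508718e-02, -6.54548057e-04]), 'tcp_pos': array([ 0.50315644, -0.38227727,  0.20423066]), 'tool_rot': array([-1.34985995e-01,  9.90736829e-01,  6.65257745e-04, -1.47943893e-02]), 'force': array([-0.36930117,  0.11999311, -1.36526867]), 'ft_torque': array([0.0211987 , 0.00348587, 0.05705248]), 'finger_gap': 0.6952072846172892}
```

View pics/w6b.png

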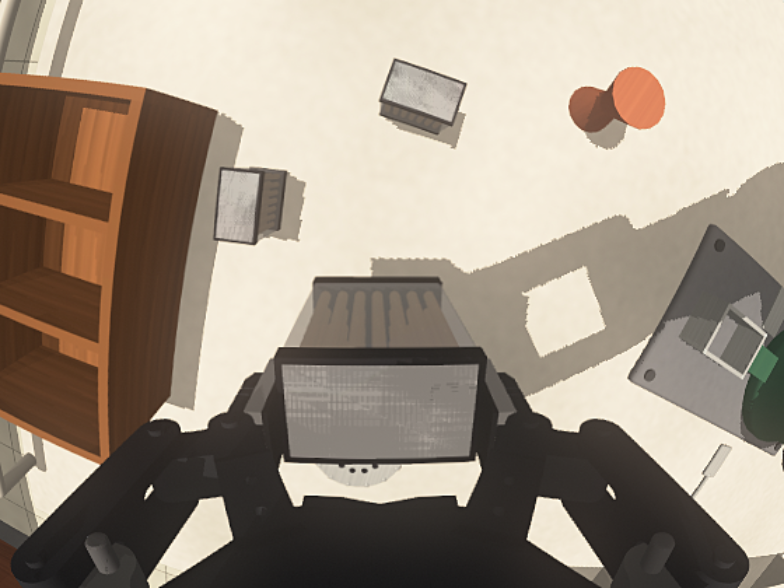

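View pics/s6.png

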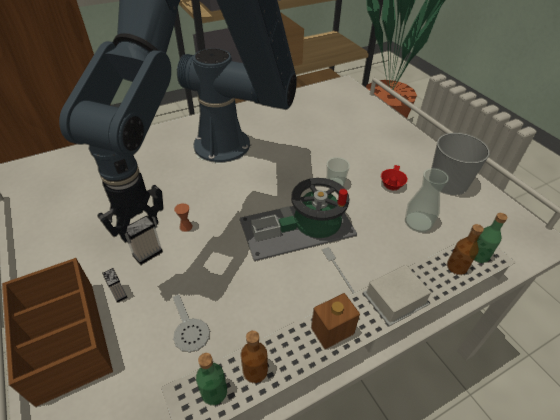

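```bash
cat > go.py <<'E'
import sys
from h import *
from scipy.spatial.transform import Rotation as Ro
q=manip.sense();R=Ro.from_quat(q['tool_rot']).as_matrix()
p=np.array([float(v) for v in sys.argv[1:4]])
jaw=np.degrees(np.arctan2(R[1,1],R[0,1]))
print('t',q['t'],'tcp',q['tcp_pos'].round(4),'F',q['force'].round(1),'jaw',jaw.round(2),'ztool',R[:,2].round(3),'gap',round(q['finger_gap'],3),'delta',(R.T@(p-q['tcp_pos'])*100).round(2),'turn',(jaw-float(sys.argv[4])).round(2))
E
python3 go.py .475 -.0525 .205 79.8
```

```text
t 13.85 tcp [ 0.5021 -0.3813  0.2021] F [ 0.3  0.7 -1.3] jaw 105.51 ztool [-0.033  0.001 -0.999] gap 0.699 delta [-6.18 32.4  -0.18] turn 25.71
```

>>> drive_tool(deltas=[-0.8,4,-0.2,3,-1.5,8,-0.2,7,-2.3,12,-0.2,11,-3.1,16,-0.2,15,-3.8,20,-0.2,19,-4.6,24,-0.2,22,-5.3,28,-0.2,25.7,-6.2,31.5,-0.2,25.7,-6.2,32.4,-0.2,25.7,-6.2,32.4,-0.2,25.7,-6.2,32.4,-0.2,25.7,-6.2,32.4,-0.2,25.7])

```text
t: 15.05
tcp_pos: [0.4755, -0.0538, 0.2049]
tool_rot: [0.089, 0.996, -0.001, -0.016]
force: [0.6, -0.8, -1.3]
finger_gap: 0.692
```

```bash
python3 - <<'E'
from h import *
s=snap('wrist','w7');cv2.imwrite('pics/w7b.png',cv2.resize(cv2.imread('pics/w7.png'),None,fx=1.4,fy=1.4))
s=snap('scene','s7');cv2.imwrite('pics/s7b.png',cv2.resize(cv2.imread('pics/s7.png')[130:270,210:370],None,fx=5,fy=4.2857*1,interpolation=2))
E
python3 go.py .475 -.0525 .2 79.8
```

```text
t 15.15 tcp [ 0.4755 -0.0537  0.205 ] F [ 0.  -0.9 -1.1] jaw 79.71 ztool [-0.033  0.001 -0.999] gap 0.697 delta [0.05 0.11 0.5 ] turn -0.09
```

View pics/w7b.png

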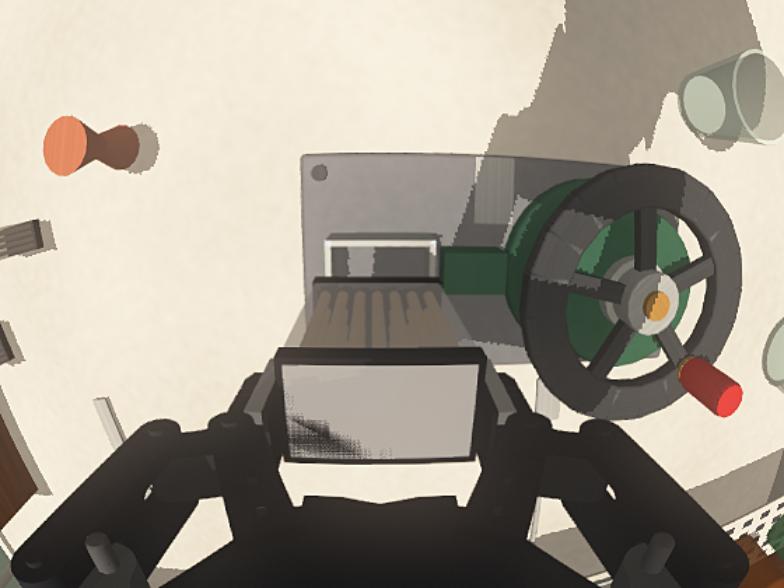

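View pics/s7b.png

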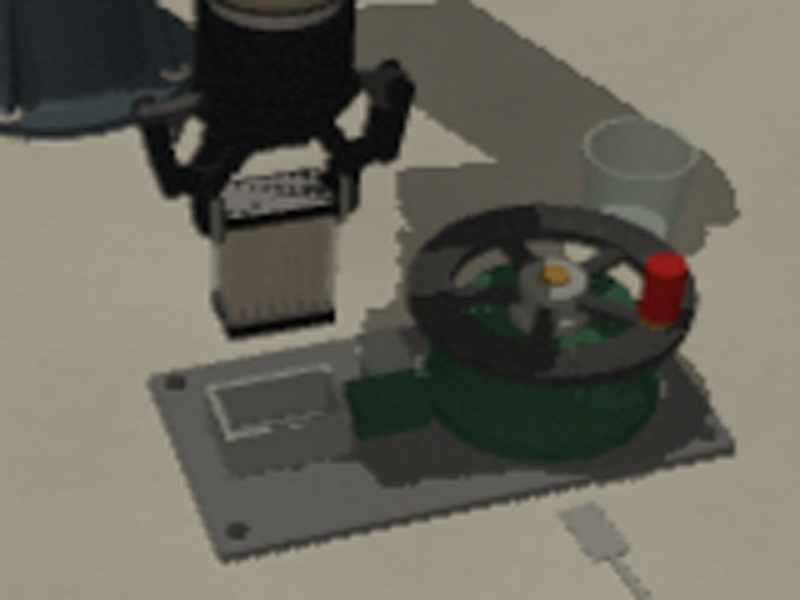

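Run:
```python
import cv2
i=cv2.imread('pics/w7.png')[160:260,205:335];cv2.imwrite('pics/w7c.png',cv2.resize(i,None,fx=6,fy=6,interpolation=2))
```

```text
(no output)
```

View pics/w7c.png

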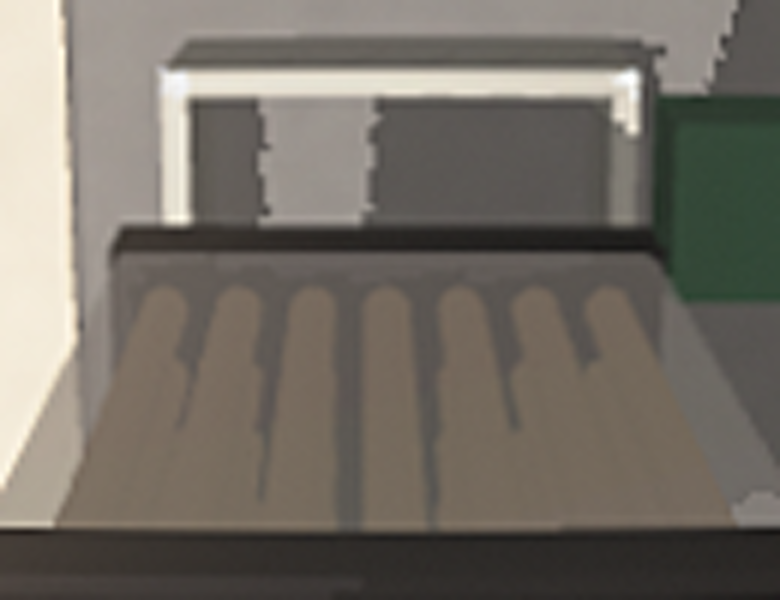

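Run:
```python
from h import *
from scipy.spatial.transform import Rotation as Ro
s=load('w7'); q=manip.sense();R=Ro.from_quat(q['tool_rot']).as_matrix()
a=np.radians(-10.2); D=np.array([[np.cos(a),-np.sin(a)],[np.sin(a),np.cos(a)]]) # disp->world
g=lambda x,y,z:fz(s,205+(x+.5)/6-.5,160+(y+.5)/6-.5,z)[:2]
wl,wr=g(158,66,.052),g(641,66,.052); cl,cr=g(118,227,.1335),g(658,227,.1335)
print('well edge',wl,wr,np.hypot(*(wl-wr)),np.degrees(np.arctan2(*(wr-wl)[::-1])))
print('cart edge',cl,cr,np.hypot(*(cl-cr)),np.degrees(np.arctan2(*(cr-cl)[::-1])))
wc=(wl+wr)/2+D@[.025,0]; cc=(cl+cr)/2+D@[.018,0]
print('well c',wc,'cart c',cc,'cart-tcp',cc-q['tcp_pos'][:2],'need',wc-cc)
```

```text
well edge [ 0.44210548 -0.084973  ] [ 0.45523266 -0.01165264] 0.07448621968875277 79.84938725304319
cart edge [ 0.4494687 -0.0806601] [ 0.46030311 -0.02003083] 0.061589715842222795 79.86822639530905
well c [ 0.47327396 -0.05273994] cart c [ 0.47260142 -0.05353299] cart-tcp [-0.00288118  0.00018321] need [0.00067254 0.00079306]
```

```bash
python3 go.py .4762 -.0529 .136 79.8
```

```text
t 15.15 tcp [ 0.4755 -0.0537  0.205 ] F [ 0.  -0.9 -1.1] jaw 79.71 ztool [-0.033  0.001 -0.999] gap 0.697 delta [-0.28  0.13  6.9 ] turn -0.09
```

>>> drive_tool(deltas=[-0.1,0.1,2,0,-0.2,0.13,4,0,-0.28,0.13,5.5,0,-0.28,0.13,6.5,0,-0.28,0.13,6.9,0,-0.28,0.13,6.9,0,-0.28,0.13,6.9,0])

```text
t: 15.85
tcp_pos: [0.4767, -0.0532, 0.1364]
tool_rot: [0.09, 0.996, -0.001, -0.016]
force: [0.7, -0.2, -0.7]
finger_gap: 0.693
```

```bash
python3 - <<'E'
from h import *
s=snap('wrist','w8');i=cv2.imread('pics/w8.png')[170:270,195:325];cv2.imwrite('pics/w8c.png',cv2.resize(i,None,fx=6,fy=6,interpolation=2))
s=snap('scene','s8');cv2.imwrite('pics/s8b.png',cv2.resize(cv2.imread('pics/s8.png')[130:250,210:370],None,fx=5,fy=5,interpolation=2))
E
python3 go.py .4762 -.0529 .136 79.8
```

```text
t 15.95 tcp [ 0.4768 -0.0531  0.1366] F [-0.5  0.1 -1. ] jaw 79.71 ztool [-0.031 -0.    -1.   ] gap 0.696 delta [0.06 0.01 0.07] turn -0.09
```

View pics/w8c.png

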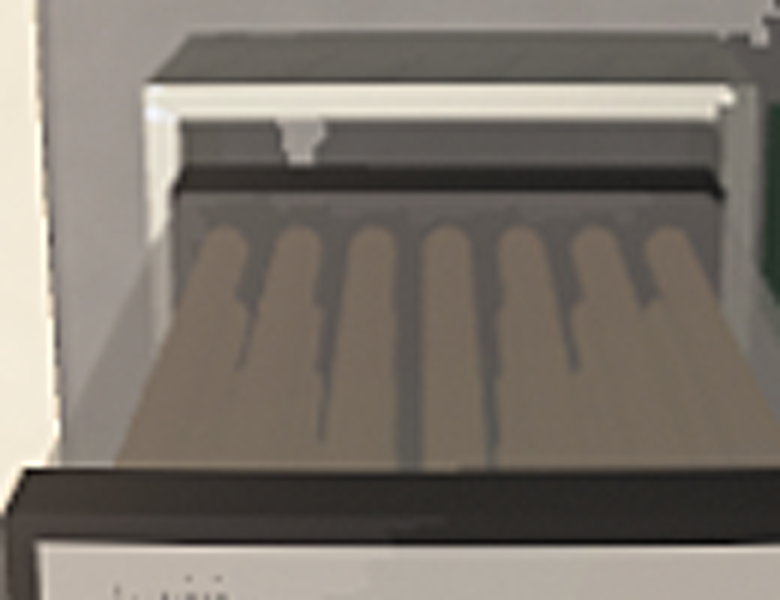

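View pics/s8b.png

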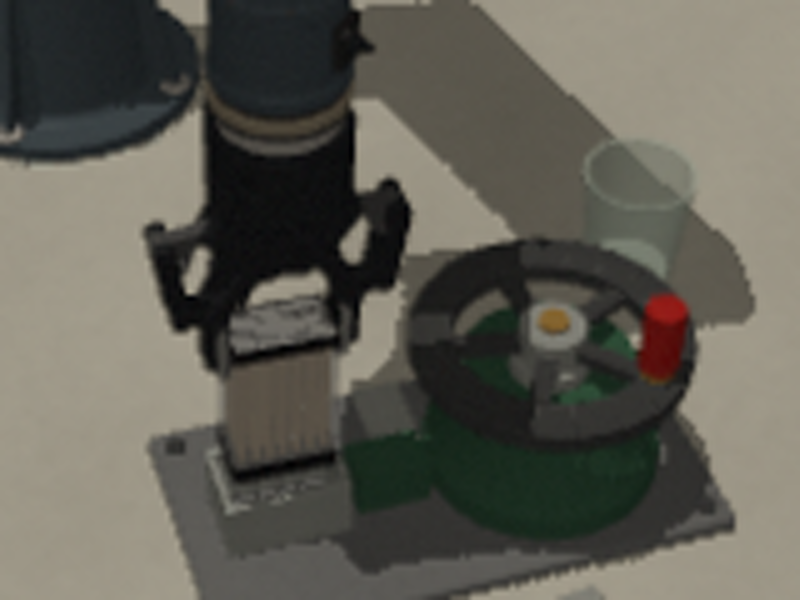

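Run:
```python
from h import *
s=load('w8'); q=manip.sense()
a=np.radians(-10.2); D=np.array([[np.cos(a),-np.sin(a)],[np.sin(a),np.cos(a)]])
g=lambda x,y,z:fz(s,195+(x+.5)/6-.5,170+(y+.5)/6-.5,z)[:2]
zc=q['tcp_pos'][2]-.0716
wl,wr=g(146,85,.052),g(757,85,.052); cl,cr=g(180,168,zc),g(715,168,zc)
print(np.hypot(*(wl-wr)),np.hypot(*(cl-cr)))
wc=(wl+wr)/2+D@[.025,0]; cc=(cl+cr)/2+D@[.018,0]
print('well c',wc,'cart c',cc,'need world',wc-cc,'need disp',D.T@(wc-cc))
```

```text
0.07331515053601667 0.06102046186240085
well c [ 0.47387559 -0.05272432] cart c [ 0.47399669 -0.05308858] need world [-0.00012111  0.00036426] need disp [-0.0001837   0.00033705]
```

```bash
python3 go.py .4767 -.0528 .106 79.8;python3 go.py .4767 -.0528 .0846 79.8
```

```text
t 15.95 tcp [ 0.4768 -0.0531  0.1366] F [-0.5  0.1 -1. ] jaw 79.71 ztool [-0.031 -0.    -1.   ] gap 0.696 delta [-0.08  0.05  3.06] turn -0.09
t 15.95 tcp [ 0.4768 -0.0531  0.1366] F [-0.5  0.1 -1. ] jaw 79.71 ztool [-0.031 -0.    -1.   ] gap 0.696 delta [-0.15  0.06  5.2 ] turn -0.09
```

>>> drive_tool(deltas=[-0.02,0.03,0.5,0,-0.03,0.04,1,0,-0.05,0.05,1.5,0,-0.06,0.05,2,0,-0.07,0.05,2.5,0,-0.09,0.05,3,0,-0.09,0.05,3,0])

```text
t: 16.65
tcp_pos: [0.4763, -0.0526, 0.1058]
tool_rot: [0.09, 0.996, -0.001, -0.016]
force: [-0.3, 0.7, -0.6]
finger_gap: 0.698
```

```bash
python3 go.py .4767 -.0528 .0842 79.8
```

```text
t 16.65 tcp [ 0.4763 -0.0526  0.1058] F [-0.3  0.7 -0.6] jaw 79.71 ztool [-0.033  0.    -0.999] gap 0.698 delta [-0.11  0.    2.16] turn -0.09
```

No contact inside the well so far; going down slowly to near the floor.

>>> drive_tool(deltas=[-0.03,0,0.4,0,-0.05,0,0.8,0,-0.07,0,1.2,0,-0.08,0,1.5,0,-0.09,0,1.75,0,-0.1,0,1.9,0,-0.1,0,1.9,0])

```text
t: 17.35
tcp_pos: [0.4766, -0.0528, 0.0866]
tool_rot: [0.09, 0.996, -0.001, -0.016]
force: [-0.4, 0.9, -1.2]
finger_gap: 0.698
```

>>> drive_tool(deltas=[0,0,0.06,0,0,0,0.12,0,0,0,0.18,0,0,0,0.18,0])

```text
t: 17.75
tcp_pos: [0.4765, -0.0528, 0.0848]
tool_rot: [0.09, 0.996, -0.001, -0.016]
force: [0.0, -0.5, -1.1]
finger_gap: 0.697
```

>>> drive_tool(deltas=[0,0,0.04,0,0,0,0.08,0,0,0,0.12,0,0,0,0.12,0])

```text
t: 18.15
tcp_pos: [0.4766, -0.0528, 0.084]
tool_rot: [0.09, 0.996, -0.001, -0.016]
force: [-0.9, -0.7, 3.7]
finger_gap: 0.694
```

>>> drive_tool(deltas=[0,0,0,0,0,0,0,0,0,0,0,0,0,0,0,0], hand=7.4)

```text
t: 18.55
tcp_pos: [0.4766, -0.0528, 0.0839]
tool_rot: [0.09, 0.996, -0.001, -0.016]
force: [0.8, -0.2, -0.0]
finger_gap: 0.865
```

Run:
```python
from h import *
s=snap('wrist','w9');cv2.imwrite('pics/w9b.png',cv2.resize(cv2.imread('pics/w9.png'),None,fx=1.4,fy=1.4));print(manip.sense()['force'],manip.sense()['tcp_pos'])
```

```text
[ 0.39640902 -0.2603994   0.7860369 ] [ 0.47657703 -0.05283194  0.08389707]
```

View pics/w9b.png

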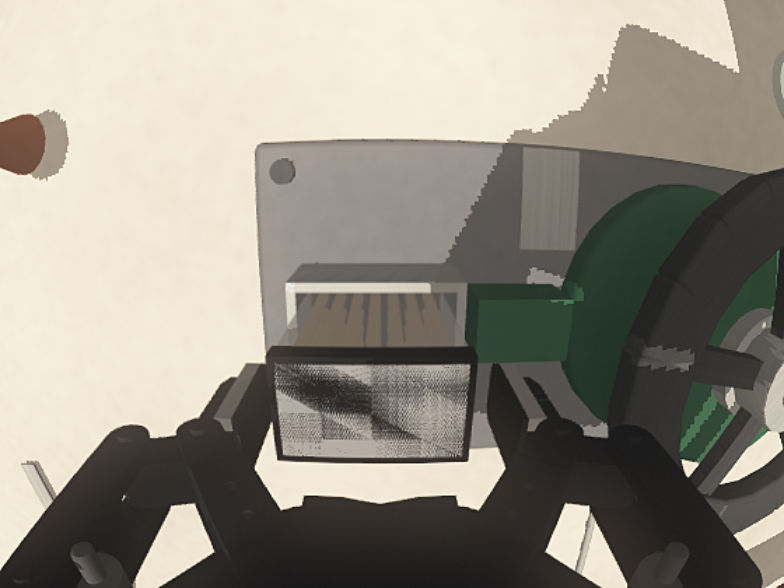

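>>> drive_tool(deltas=[0,0,-1,0,0,0,-2.5,0,0,0,-5,0,0,0,-9,0,0,0,-13,0,0,0,-16,0,0,0,-16,0])

```text
t: 19.3
tcp_pos: [0.4847, -0.0537, 0.2487]
tool_rot: [0.09, 0.996, -0.003, -0.011]
force: [-0.3, 0.3, -0.3]
finger_gap: 0.866
```

>>> drive_tool(deltas=[2,-5,0,0,4,-10,0,0,6,-15,0,0,6,-20,0,0,6,-25,0,0,6,-25,0,0,6,-25,0,0])

```text
t: 20.0
tcp_pos: [0.3803, -0.2904, 0.2512]
tool_rot: [0.091, 0.996, -0.002, -0.011]
force: [-0.9, 0.6, 0.2]
finger_gap: 0.865
```

Run:
```python
from h import *
t=snap('top','t9');s=snap('scene','s9')
cv2.imwrite('pics/t9c.png',cv2.resize(cv2.imread('pics/t9.png')[190:290,180:330],None,fx=5,fy=5,interpolation=2))
cv2.imwrite('pics/s9c.png',cv2.resize(cv2.imread('pics/s9.png')[140:260,230:370],None,fx=5,fy=5,interpolation=2))
P=cloud(t)
m=np.zeros((420,560),bool); m[210:260,265:320]=1
m&=(P[...,2]>.09)&(P[...,2]<.13); print(m.sum(),np.nanmedian(P[m],0),cv2.minAreaRect(P[m][:,:2].astype(np.float32)*1000))
A=np.c_[P[m][:,:2],np.ones(m.sum())];print('plane',np.linalg.lstsq(A,P[m][:,2],rcond=None)[0])
m=(P[...,2]>.15)&(np.hypot(P[...,0]-.5,P[...,1]-.109)<.1);print('knob',P[m].mean(0),m.sum())
print(manip.sense()['tcp_pos'],manip.sense()['t'])
```

```text
359 [ 0.47420972 -0.05335855  0.11253109] ((475.62225341796875, -53.49597930908203), (60.25529861450195, 36.67015075683594), 79.41046142578125)
plane [ 0.10335348 -0.01185514  0.06203872]
knob [0.55854846 0.14290197 0.16253882] 79
[ 0.38052067 -0.28747152  0.25112174] 20.1
```

View pics/t9c.png

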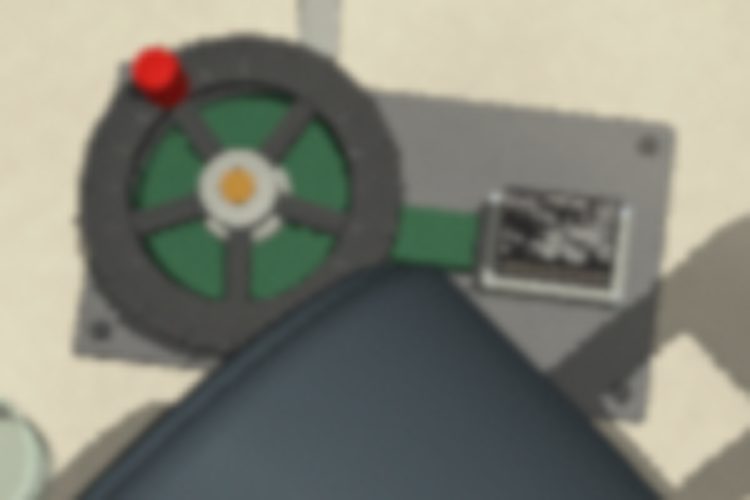

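View pics/s9c.png

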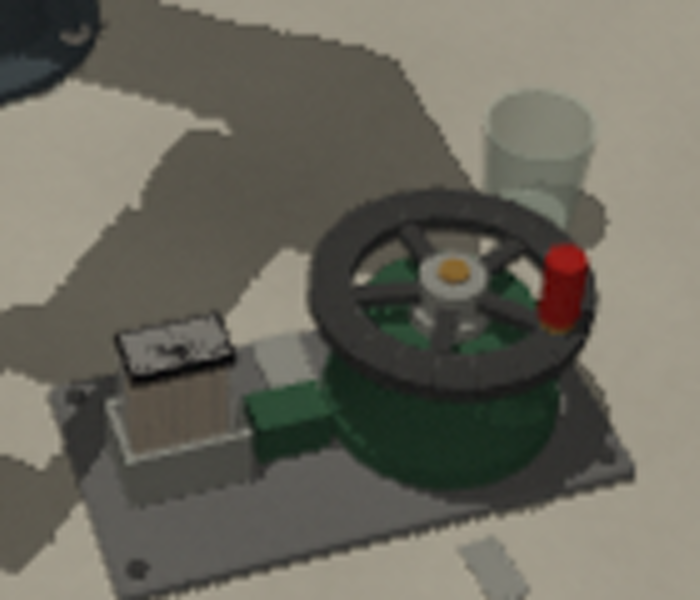

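View pics/s9.png

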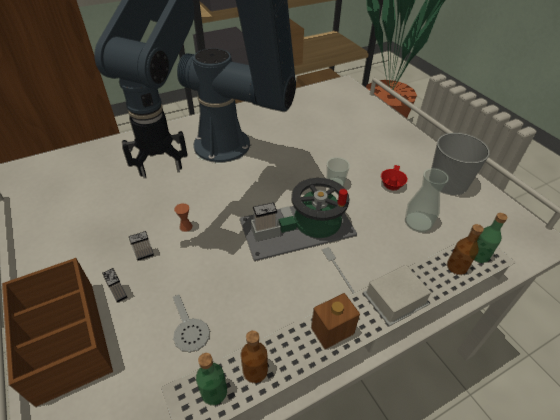

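Run:
```python
from h import *
P=cloud(load('t9'))
m=np.zeros((420,560),bool); m[210:260,265:320]=1
m&=(P[...,2]>.103)&(P[...,2]<.122); A=np.c_[P[m][:,:2],np.ones(m.sum())];print(m.sum(),np.linalg.lstsq(A,P[m][:,2],rcond=None)[0],P[m].mean(0))
t=snap('top','t10');P=cloud(t);m=(P[...,2]>.15)&(np.hypot(P[...,0]-.5,P[...,1]-.109)<.1);print('knob',P[m].mean(0),manip.sense()['qd'].round(3))
manip.sign_off()
```

```text
342 [ 0.00296749 -0.00414478  0.11084584] [ 0.4751612  -0.05352447  0.11247773]
knob [0.55851679 0.14279165 0.16303085] [ 0.016 -0.005  0.001 -0.002 -0.003 -0.004]
the job is handed in; nothing more can be done
```

I parked the flywheel just past its hard spot, stood the large cartridge in the loading well, and handed the job in at about 20 s of the 72 s allowed.

- **Flywheel:** I turned it by the red knob about 2.3 rad clockwise. The push rose to about 10 N, then dropped to near zero at about 2.05 rad turned, and I stopped about 0.3 rad past the crest. The crest position is my estimate from the force readings. After I let go, the knob read the same position in several images to the end, to within about 1 mm.
- **Cartridge:** I lowered it slowly and felt the floor with about 4–5 N. Its top is now 112.5 mm above the trolley, where 112 mm is expected for sitting on the floor. The top is level and it sits inside the well walls.
- **Other things:** In the final scene picture the other bar items look unmoved, by eye only. The arm is about 0.25 m above the trolley, away from everything.

**Checks that were off:**
- The tool tilted about 2.4° under load at the hard spot and could not be straightened. I gripped the cartridge on its 60 mm faces so that the tilt would not pass to it.
- My first plane fit of the cartridge top showed a false slope because side pixels were included. The corrected fit was flat, within 0.3°.

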